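Set out the night's bottles

ROBOT

A 6-joint arm with a two-finger parallel gripper is mounted at the origin on the work surface. World frame = base frame: x ahead of the robot, y to its left, z up, the work surface at z = 0. Lengths are in mm, angles in rad, forces in N, time in s.
With the tool pointing down it reaches from about 375 to 975 mm from the base axis. Payload 3.8 kg.
Tool frame: the origin (TCP) lies between the finger pads; the fingertips stand env.tips_ahead ahead of it and the grasp point (between the pads) lies 3 mm ahead of it (env.tips_ahead is the distance from the TCP to the fingertips, in mm); z points along the fingers, y is the line along which they close (so a half turn about z gives the same grasp; the last joint's range is limited). The gripper opens to 85 mm and grips with 20 to 120 N. Pads are 22 mm wide; open, the fingers measure 114 mm over their backs; the gripper's body (76 mm by 85 mm) begins 54 mm behind the grasp point. The pads swing forward as they close: fully open they stand 13 mm farther back than shut.
Start: joints at [1.231, 0.264, 1.604, -0, 1.274, -0.037], TCP at [201.279, 644.286, 214.28] pointing down, gripper open.
Joint ranges: [-2.63, 2.63], [-0.94, 2.18], [0.31, 2.57], [-1.31, 4.45], [0, 2.66], [-2.55, 2.55]. Speed limits (rad/s): [2.57, 2.57, 3.14, 3.14, 3.14, 3.14].

INTERFACE

Orientations are given as a unit quaternion [w, x, y, z].
In Python, from workcell import state, get_image, env gives the robot as it stands. The module is installed in compiled form; this text tells all that it offers.
- The arm moves only by the tool move_arm, never from a script. Its argument "moves" is a list of rows, each a list of 4 numbers: the shift along the tool's x, y, z in units of 40 mm (1.0 is 40 mm), then the turn about the tool's z in units of 6 degrees (1.0 is 6 degrees). A call has 1 to 20 rows; each row is the pose to reach, as a shift and turn from the pose commanded when the call began, along the tool's axes at that moment; what a row does not reach only later rows make up. A row lasts 1/12 s, in which the tool goes at most 41.7 mm and 7.16 degrees, less where a joint would pass 70% of its speed; a pose out of reach is approached as far as the arm can. A call with a gripper value outside its range is refused whole. "jaw" is the finger opening in mm, from 0 to 85.4, set as the call begins (left out, the last holds). The fingers move at their own pace and stop on an object; "grip_force" is the grip in N (left out, the last holds). Time passes only in rows, so rows that repeat a pose let the fingers close. It gives the time, the measured TCP pose, the force, the opening and the grip force at its end, in the units of the state.
- state(): the state, without advancing time (a new reading comes with each control period).
- get_image(name): name is "side" or "top" or "wrist"; returns a dict with "color" (400x640x3 uint8, blue, green, red), "fx", "fy", "cx", "cy" (pixels), "rvec" (rotation vector, rad) and "tvec" (3), from world to camera coordinates, as OpenCV has them. Camera axes: x right, y down, z forward; pixel columns grow to the right and rows downward; lengths in mm; the calibration is good to about 2 mm. A picture is of the moment at which its call begins. There is no depth.
- env.sign_off(): hands the job in; it is judged then, once.
The state is a dict: "clock": time; "joint_positions": joint angles; "qvel": joint speeds; "effort": joint torques, N m; "position": TCP position; "tool_rot": TCP orientation; "force": force on the tool from outside, world axes, zero at the start; "torque": the same for the moment, N m; "finger_gap": finger opening in mm; "grasp_force": force on a finger pad.
Only numpy, scipy, OpenCV 4.12 (cv2) and the standard library are available. Lean on these libraries where they do the work, as an engineer would, in place of code of your own. Each camera call takes 0.05 s, during which the arm holds its last target. There are 200 camera calls.

TASK

Set out the three bottles for the night, one after another: first stand the largest in the bottle warmer, then the middle-sized one in the round cork coaster, and last the smallest in the square dish, each flat on the floor inside the rim. Keep the bottles upright, set them down rather than dropping them, and leave the egg cup, tub, spice jar and timer where they are.

Things in the scene. Friction and masses are not known exactly. Their poses are not given: they have to be found in the camera images.
- bottle_large: The largest of three closed milky-white polypropylene bottles with grey domed caps, all of one look and told apart by size only; loose, standing upright on the shelf. 62 mm across, straight round wall from its foot up to 138 mm (grip there), then a narrower cap; 170 mm high in all; about 180 to 360 g. Origin at the centre of its underside, z up the axis. 
- bottle_medium: The middle-sized of three closed milky-white polypropylene bottles with grey domed caps, all of one look and told apart by size only; loose, standing upright on the shelf. 54 mm across, straight round wall from its foot up to 100 mm (grip there), then a narrower cap; 130 mm high in all; about 125 to 250 g. Origin at the centre of its underside, z up the axis. 
- bottle_small: The smallest of three closed milky-white polypropylene bottles with grey domed caps, all of one look and told apart by size only; loose, standing upright on the shelf. 50 mm across, straight round wall from its foot up to 66 mm (grip there), then a narrower cap; 95 mm high in all; about 75 to 155 g. Origin at the centre of its underside, z up the axis. 
- warmer: Round white bottle warmer, fixed, 120 mm across and 100 mm high, open at the top: a round well about 82 mm across at its mouth and no less than 80 mm below, its flat floor 35 mm above the shelf. A 50 mm wide control panel with a grey button stands about 20 mm out of its side at -x. Origin on the well's axis at shelf level, z up.
- round_coaster: Round cork coaster with a raised edge, fixed: 90 mm across, inside 80 mm across, flat floor 5 mm above the shelf, edge 10 mm above the shelf. Origin at its centre at shelf level, z up.
- square_dish: Square white ceramic dish with a low edge, fixed: 78 mm by 78 mm, inside 70 mm by 70 mm, flat floor 5 mm above the shelf, edge 10 mm above the shelf. Origin at its centre at shelf level, x and y along its sides, z up.
- egg_cup: Bystander, loose, not to be disturbed. White ceramic egg cup on a waisted foot, 48 mm across, 60 mm high. Origin at the centre of its underside, z up the axis. 
- tub: Bystander, loose, not to be disturbed. Squat milky-white tub with a wide flat grey lid (no domed cap: not a bottle), 68 mm across, 56 mm high. Origin at the centre of its underside, z up the axis. 
- spice_jar: Bystander, loose, not to be disturbed. Square amber glass jar with a round dark steel lid, 44 mm by 44 mm, 78 mm high. Origin at the centre of its underside, z up the axis. 
- timer: Bystander, loose, not to be disturbed. Round white kitchen timer with a steel bar grip on top, 66 mm across, 44 mm high. Origin at the centre of its underside, z up the axis. 
Mind the look-alikes: they are no part of the job. Leave any blue or pink look-alike of the bottle_large alone.

How it is judged:
By the outcome, as a careful person would: the job done as asked, in the order asked, and still so for the second after the job is handed in, with the robot touching nothing.
It also fails if it takes over 83 s, if anything falls off the work surface, if the arm or the gripper's body presses on something with over 40 N, if the wrist force passes 120 N, or if a joint passes its speed limit or range.

## Working session

There is one attempt and no reset: what is moved stays moved. The work goes in short steps, Python scripts to look and compute and a tool call to move; the robot and the scene stay as the last step left them, time stands still between calls to the robot, and variables do not carry over. Pictures are saved under pics/ and viewed, at most 18 in all, crops included, and the job is handed in when it is done.

Besides the shell and the picture viewer there is one more tool, called after ">>>" by a JSON object that holds its "name" and its "arguments", one argument or row to a line. move_arm: Moves the arm, as the interface text tells. Its arguments: {"type":"object","properties":{"moves":{"type":"array"},"jaw":{"type":"number"},"grip_force":{"type":"number"}},"required":["moves"]}

```bash
mkdir -p pics
cat > h.py <<'E'
import numpy as np, cv2
from workcell import state, get_image, env
def cam(im):
    R=cv2.Rodrigues(np.array(im["rvec"],float))[0]; t=np.array(im["tvec"],float).ravel()
    K=np.array([[im["fx"],0,im["cx"]],[0,im["fy"],im["cy"]],[0,0,1]]); return K,R,t
def unproj(im,u,v,z):
    K,R,t=cam(im); d=R.T@np.linalg.inv(K)@[u,v,1]; c=-R.T@t
    return c+d*(z-c[2])/d[2]
def proj(im,p):
    K,R,t=cam(im); q=K@(R@np.array(p,float)+t); return q[:2]/q[2]
E
python3 - <<'E'
from h import *
s=state();print({k:np.round(s[k],3).tolist() for k in s},env.tips_ahead)
for n in("top","side","wrist"):
    im=get_image(n);cv2.imwrite(f"pics/{n}0.png",im["color"]);K,R,t=cam(im);print(n,im["fx"],np.round(-R.T@t),np.round(R[2],2))
    import pickle;pickle.dump(im,open(f"{n}0.pkl","wb"))
E
```

```text
{'clock': 0.0, 'joint_positions': [1.231, 0.265, 1.605, 0.0, 1.274, -0.037], 'qvel': [0.0, 0.001, -0.0, -0.004, 0.001, 0.001], 'effort': [0.0, -51.508, -36.733, -0.0, 0.013, 0.0], 'position': [201.026, 643.551, 212.954], 'tool_rot': [-0.0, 0.151, 0.989, -0.001], 'force': [0.446, 0.088, 0.024], 'torque': [0.05, -0.037, -0.018], 'grasp_force': 0.0, 'finger_gap': 85.183} 22.0
top 509.28908351231104 [ 388.   -3. 1277.] [ 0.08 -0.01 -1.  ]
side 416.5210595785797 [ 150. -756.  557.] [ 0.35  0.78 -0.52]
wrist 290.10405878763953 [138. 664. 373.] [ 0.25 -0.08 -0.97]
```

View pics/top0.png

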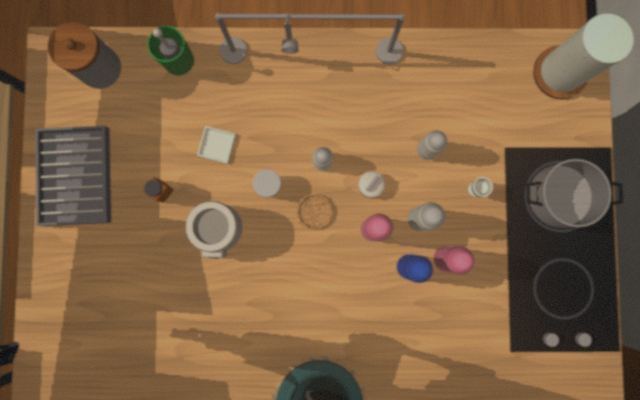

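View pics/side0.png

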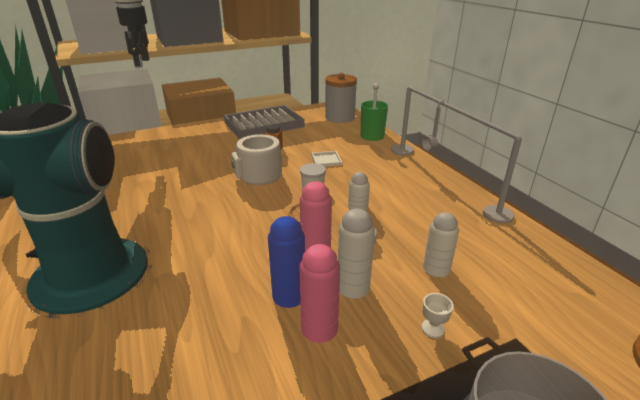

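The top view shows these candidates. White bottles with grey caps: (427,216) large, (433,145) medium, (322,158) small. Not bottles to move: pink (377,227) and (456,260), blue (415,268), tub (266,183), timer (371,184), egg cup (481,187) and jar (158,189). The targets are the warmer (212,228), coaster (316,210) and dish (217,145). The side view confirms the sizes: large at (355,250), medium at (441,245), small at (359,195). Next is one close crop.

Run:
```python
from h import *
import pickle
im=pickle.load(open("top0.pkl","rb"));c=im["color"]
a=cv2.resize(c[115:290,300:500],None,fx=4,fy=3.4,interpolation=3)[:590]
a=cv2.resize(c[125:275,300:500],None,fx=4,fy=4,interpolation=3);cv2.imwrite("pics/c1.png",a)
b=cv2.resize(c[120:265,140:340],None,fx=4,fy=4,interpolation=3);cv2.imwrite("pics/c2.png",b)
print(proj(im,[201,644,213]))
```

```text
[  2.66702987 337.42646673]
```

View pics/c1.png

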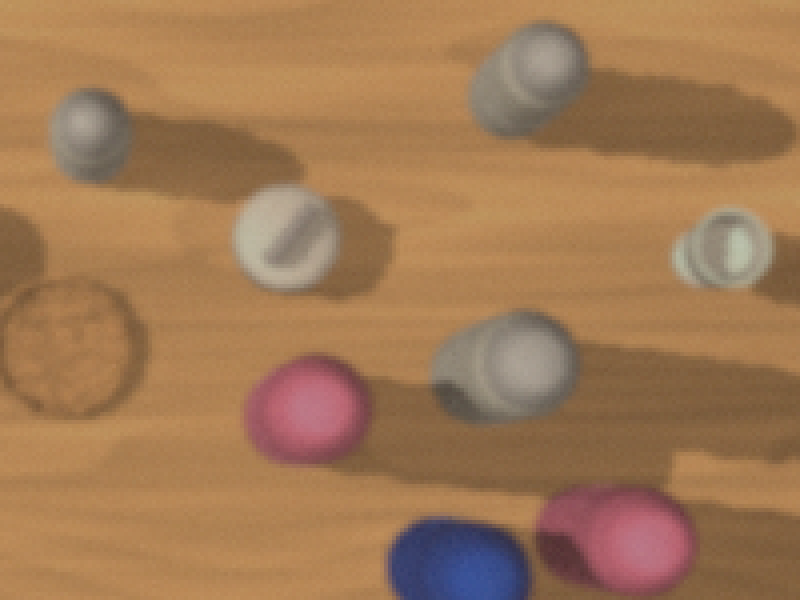

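View pics/c2.png

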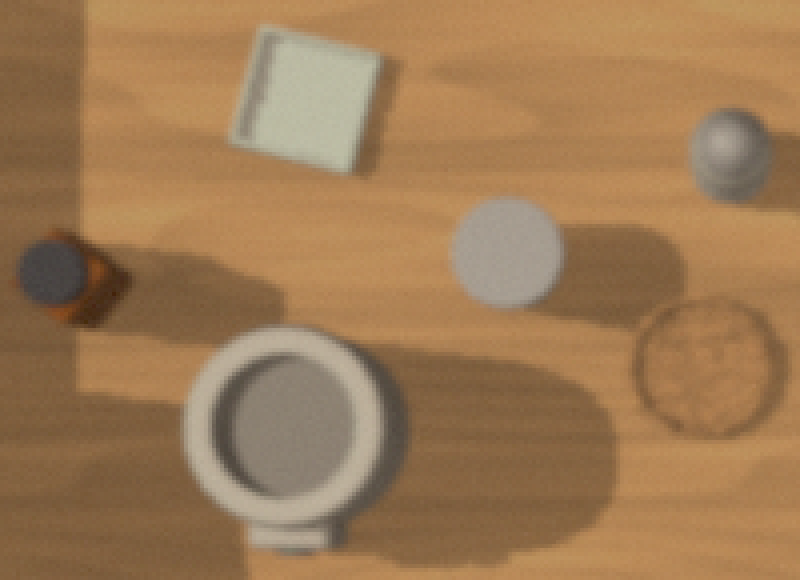

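The large bottle's foot is near (460,370) in the first crop and its cap near (530,360), so the choice is confirmed as white with a grey cap, with pink and blue neighbours. The dish corners and warmer rim are clear in the second crop.

```bash
cat > meas.py <<'E'
from h import *
import pickle
from scipy.optimize import least_squares
im=pickle.load(open("top0.pkl","rb"))
th=np.linspace(0,2*np.pi,73)
def bbox(x,y,rz):
    P=np.array([proj(im,[x+r*np.cos(a),y+r*np.sin(a),z]) for r,z in rz for a in th]); return np.r_[P.min(0),P.max(0)]
def fit(bb,off,rz):
    b=(np.array(bb)+.5)/4-.5+np.array(off*2); b=b[[0,2,1,3]] if 0 else b
    f=lambda p:bbox(p[0],p[1],rz)-b
    r=least_squares(f,[500,0],diff_step=1e-3); return r.x.round(1),r.fun.round(2)
A=(300,125);B=(140,120)
bt=lambda R,s,h:[(R,0),(R,s),(R*.75,s+8),(R*.7,h-12),(R*.35,h-2)]
L=bt(31,138,170)
for n,bb,o,rz in [("large",(431,310,580,424),A,L),("medium",(469,22,590,138),A,bt(27,100,130)),("small",(50,88,132,183),A,bt(25,66,95)),
 ("pink1",(244,354,371,466),A,L),("pink2",(536,483,697,598),A,L),("blue",(388,516,532,630),A,L),
 ("egg",(688,208,773,291),A,[(24,60)]),("tub",(451,196,564,308),B,[(34,56)]),("timer",(234,184,340,291),A,[(33,36)]),
 ("warmer",(183,325,383,526),B,[(60,100)]),("coaster",(633,297,781,440),B,[(45,10)]),("coasterA",(-6,280,138,418),A,[(45,10)]),("jarlid",(17,237,88,307),B,[(20,78)])]:
    print(n,*fit(bb,o,rz))
C=np.array([unproj(im,*((np.array(c)+.5)/4-.5+B),10)[:2] for c in[(262,25),(383,52),(352,173),(230,142)]])
print("dish",C.round(1).tolist(),C.mean(0).round(1),[np.linalg.norm(C[i]-C[i-1]).round(1) for i in range(4)])
E
python3 meas.py
```

```text
large [ 454.  -253.6] [-0.43 -0.37  0.39  0.4 ]
medium [ 631.1 -276.2] [-0.42 -0.43  0.38  0.46]
small [600.3  -9.8] [-0.16 -0.42  0.16  0.44]
pink1 [ 428.6 -135.8] [-0.43 -0.08  0.38  0.09]
pink2 [ 355.  -317.5] [-0.63  0.38  0.56 -0.34]
blue [ 336.3 -224.8] [-0.56 -0.29  0.5   0.25]
egg [ 527.3 -395.2] [ 0.7   0.48 -0.7  -0.47]
tub [538.4 124.8] [-0.   -0.02  0.    0.02]
timer [ 537.5 -130.1] [-0.19  0.01  0.19 -0.01]
warmer [432.6 248.6] [-1.09 -0.92  1.09  0.89]
coaster [471.1   4.9] [ 0.44 -0.15 -0.44  0.15]
coasterA [470.8   5.6] [-0.06 -0.78  0.06  0.77]
jarlid [523.8 390.4] [ 0.37  0.32 -0.37 -0.32]
dish [[687.8, 285.1], [670.7, 208.8], [593.8, 227.3], [613.4, 303.9]] [641.4 256.3] [np.float64(76.8), np.float64(78.2), np.float64(79.1), np.float64(79.0)]
```

View pics/wrist0.png

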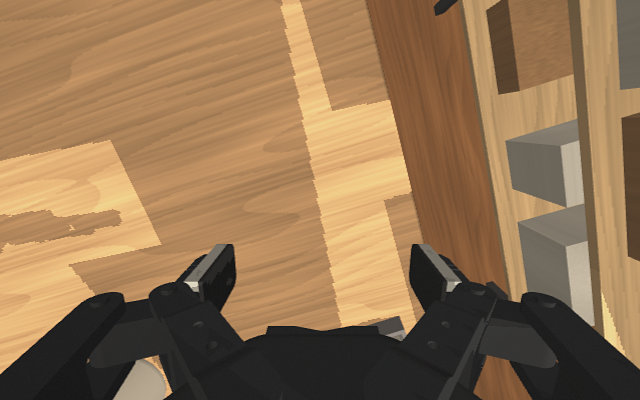

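>>> {"name": "move_arm", "arguments": {
  "moves": [
    [-8.41,-7.68,-2.9,-2.9],
    [-8.41,-7.68,-2.9,-2.9],
    [-8.41,-7.68,-2.9,-2.9],
    [-8.41,-7.68,-2.9,-2.9],
    [-8.41,-7.68,-2.9,-2.9],
    [-8.41,-7.68,-2.9,-2.9],
    [-8.41,-7.68,-2.9,-2.9],
    [-8.41,-7.68,-2.9,-2.9],
    [-8.41,-7.68,-2.9,-2.9],
    [-8.41,-7.68,-2.9,-2.9],
    [-8.41,-7.68,-2.9,-2.9],
    [-8.41,-7.68,-2.9,-2.9],
    [-8.41,-7.68,-2.9,-2.9],
    [-8.41,-7.68,-2.9,-2.9]
  ],
  "jaw": 85,
  "grip_force": 40
}}

```text
clock: 1.32
position: [430.8, 250.5, 330.1]
tool_rot: [-0.0, 0.001, 1.0, 0.0]
force: [-0.1, -0.1, -0.2]
finger_gap: 85.1
grasp_force: 0.0
```

>>> {"name": "move_arm", "arguments": {
  "moves": [
    [-0.6,-12.6,0,0],
    [-0.6,-12.6,0,0],
    [-0.6,-12.6,0,0],
    [-0.6,-12.6,0,0],
    [-0.6,-12.6,0,0],
    [-0.6,-12.6,0,0],
    [-0.6,-12.6,0,0],
    [-0.6,-12.6,0,0],
    [-0.6,-12.6,0,0],
    [-0.6,-12.6,0,0],
    [-0.6,-12.6,0,0],
    [-0.6,-12.6,0,0],
    [-0.6,-12.6,0,0],
    [-0.6,-12.6,0,0],
    [-0.6,-12.6,0,0]
  ]
}}

```text
clock: 2.57
position: [455.5, -251.7, 329.2]
tool_rot: [-0.001, -0.001, 1.0, 0.001]
force: [0.6, 0.0, -1.1]
finger_gap: 85.2
grasp_force: 0.0
```

Run:
```python
from h import *
im=get_image("wrist");c=im["color"].copy();s=state();print(s["position"],s["joint_positions"])
for x,y,h in[(454,-253.6,138),(428.6,-135.8,138)]:
    for z,r in((0,31),(h,31)):
        cv2.polylines(c,[np.array([proj(im,[x+r*np.cos(a),y+r*np.sin(a),z]) for a in np.linspace(0,6.28,50)]).astype(int)],1,(0,255,0),1)
cv2.imwrite("pics/w1.png",c)
```

```text
[ 455.56265659 -251.19523007  329.54081591] [-5.52496377e-01 -8.18430618e-02  1.77028220e+00  1.00458869e-03
  1.45494089e+00 -2.12613176e+00]
```

View pics/w1.png

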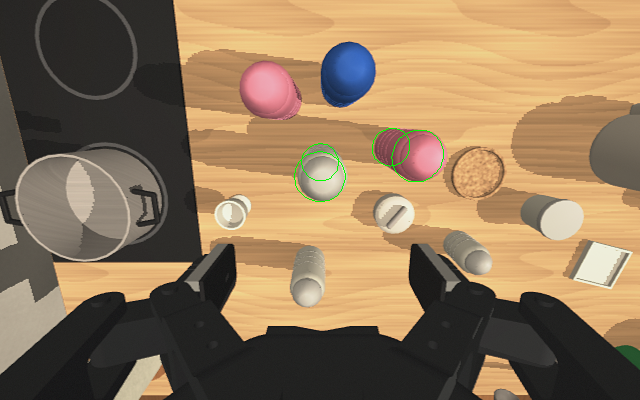

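The drawn outline sits on the white bottle with the grey cap at (320,175). The pinks and blue are clear of the fingers, so I descend.

>>> {"name": "move_arm", "arguments": {
  "moves": [
    [0,0,0.8,0],
    [0,0,1.6,0],
    [0,0,2.4,0],
    [0,0,3.2,0],
    [0,0,3.8,0],
    [0,0,4.4,0],
    [0,0,4.8,0],
    [0,0,5.1,0],
    [0,0,5.1,0],
    [0,0,5.1,0]
  ]
}}

```text
clock: 3.45
position: [455.4, -251.8, 126.3]
tool_rot: [-0.0, -0.001, 1.0, 0.0]
force: [-0.5, -0.2, 0.5]
finger_gap: 84.8
grasp_force: 0.0
```

>>> {"name": "move_arm", "arguments": {
  "moves": [
    [0,0,0,0],
    [0,0,0,0],
    [0,0,0,0],
    [0,0,0,0],
    [0,0,0,0],
    [0,0,0,0],
    [0,0,0,0],
    [0,0,0,0],
    [0,0,0,0]
  ],
  "jaw": 50,
  "grip_force": 45
}}

```text
clock: 4.2
position: [456.5, -253.8, 128.3]
tool_rot: [0.002, -0.0, 1.0, -0.001]
force: [1.6, 0.1, 6.3]
finger_gap: 50.4
grasp_force: 24.8
```

Run:
```python
from h import *
s=state();print(s["position"],s["force"],s["finger_gap"],s["grasp_force"])
im=get_image("side");print(proj(im,[454,-254,0]),proj(im,[454,-254,138]),proj(im,[454,-254,170]))
cv2.imwrite("pics/s1.png",cv2.resize(im["color"][100:350,210:490],None,fx=2.4,fy=2.4,interpolation=2))
im=get_image("wrist");a=cv2.resize(im["color"][100:400,150:490],None,fx=1.5,fy=1.5);cv2.imwrite("pics/w2.png",a)
```

```text
[ 456.51423946 -253.83113666  128.26748076] [1.57639331 0.08277172 6.26396172] 50.37672808947328 24.768694408703595
[353.63357331 287.73114707] [357.14637119 228.31508634] [358.06410035 212.7924593 ]
```

View pics/s1.png

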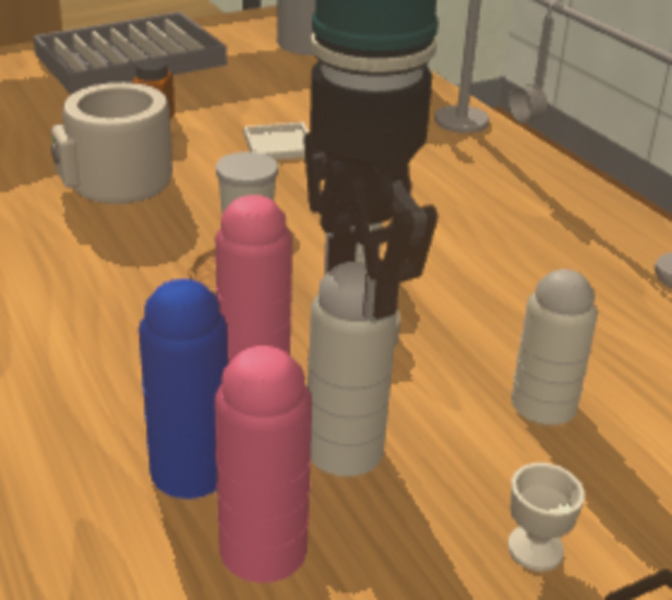

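Run:
```python
from h import *
im=get_image("side")
f=lambda p:((proj(im,p)-[210,100])*2.4).round()
for dy in(-25,-31,-40,25,31):
  for z in(107,115,130): print(dy,z,f([456.5,-253.8+dy,z]))
```

```text
-25 107 [371. 361.]
-25 115 [372. 352.]
-25 130 [373. 335.]
-31 107 [375. 366.]
-31 115 [376. 357.]
-31 130 [377. 340.]
-40 107 [382. 373.]
-40 115 [383. 364.]
-40 130 [384. 347.]
25 107 [338. 323.]
25 115 [338. 314.]
25 130 [339. 298.]
31 107 [334. 319.]
31 115 [334. 310.]
31 130 [335. 294.]
```

View pics/w2.png

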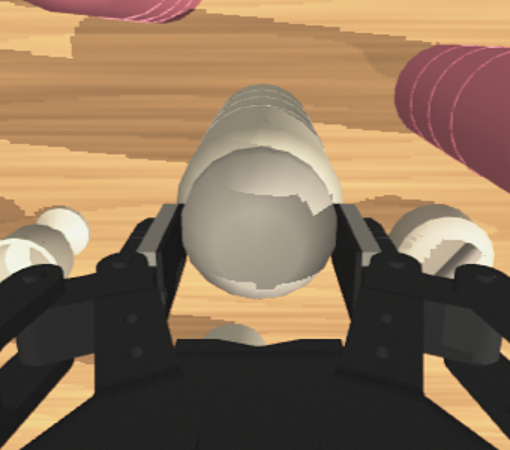

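Run:
```python
from h import *
im=get_image("wrist");s=state();p=s["position"]
K,R,t=cam(im);print("cam",(-R.T@t-p).round(1))
g=lambda q:((proj(im,q)-[150,100])*1.5).round()
for dz in(22,9,0,-13,-20):
  print(dz,[g(p+[dx,dy,-dz]) for dy in(-25,25) for dx in(-11,11)])
for z in(138,150,170): print(z,[g([454,-253.6+d,z]) for d in(-31,0,31)])
```

```text
cam [-66.3   0.5 159.5]
22 [array([200., 164.]), array([202., 211.]), array([315., 164.]), array([313., 211.])]
9 [array([196., 173.]), array([198., 223.]), array([319., 174.]), array([317., 223.])]
0 [array([193., 181.]), array([195., 233.]), array([322., 181.]), array([320., 233.])]
-13 [array([187., 193.]), array([190., 248.]), array([327., 193.]), array([325., 248.])]
-20 [array([184., 200.]), array([187., 258.]), array([330., 200.]), array([327., 258.])]
138 [array([174., 211.]), array([258., 211.]), array([342., 211.])]
150 [array([168., 225.]), array([258., 225.]), array([348., 225.])]
170 [array([154., 253.]), array([258., 253.]), array([361., 253.])]
```

The side and wrist views agree that the fingertips are at z≈148, about 40 mm higher than the TCP reading implies. The pads are therefore on the cap at (258,220) in the crop. I'll open, go lower while watching the force, and regrip on the wall.

>>> {"name": "move_arm", "arguments": {
  "moves": [
    [0,0,0,0],
    [0,0,0,0],
    [0,0,0,0],
    [0,0,0,0],
    [0,0,0,0],
    [0,0,0,0],
    [0,0,0.2,0],
    [0,0,0.4,0],
    [0,0,0.6,0],
    [0,0,0.8,0],
    [0,0,0.8,0]
  ],
  "jaw": 85
}}

```text
clock: 5.32
position: [453.4, -252.1, 91.5]
tool_rot: [-0.002, -0.0, 1.0, 0.001]
force: [-0.6, 0.8, 0.5]
finger_gap: 85.2
grasp_force: 0.0
```

Run:
```python
from h import *
s=state();print(s["position"],s["force"],s["finger_gap"])
a=get_image("side")["color"][100:350,210:490];b=get_image("wrist")["color"][100:350,180:460]
cv2.imwrite("pics/s2.png",cv2.resize(np.hstack([a,b]),None,fx=1.42,fy=1.42))
```

```text
[ 453.42612739 -252.11992723   91.46961107] [-0.60390762  0.84489684  0.51843869] 85.20035834052439
```

View pics/s2.png

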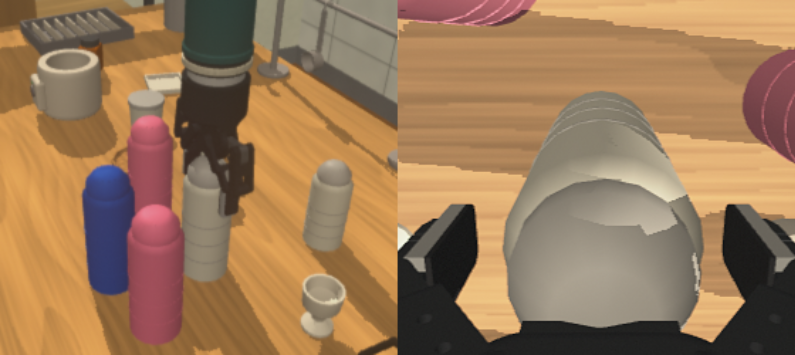

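The tips now overlap the upper wall at (228,213), with no contact force and the bottle undisturbed. Closing.

>>> {"name": "move_arm", "arguments": {
  "moves": [
    [0,0,0,0],
    [0,0,0,0],
    [0,0,0,0],
    [0,0,0,0],
    [0,0,0,0],
    [0,0,0,0],
    [0,0,0,0],
    [0,0,0,0]
  ],
  "jaw": 50,
  "grip_force": 45
}}

```text
clock: 6.08
position: [456.0, -253.5, 95.2]
tool_rot: [0.001, -0.0, 1.0, -0.0]
force: [0.4, 1.0, 6.3]
finger_gap: 60.5
grasp_force: 49.8
```

>>> {"name": "move_arm", "arguments": {
  "moves": [
    [0,0,-0.2,0],
    [0,0,-0.6,0],
    [0,0,-1.2,0],
    [0,0,-2.0,0],
    [0,0,-2.8,0],
    [0,0,-3.6,0],
    [0,0,-4.4,0],
    [0,0,-5.0,0],
    [0,0,-5.0,0],
    [0,0,-5.0,0]
  ]
}}

```text
clock: 6.92
position: [455.5, -253.6, 295.2]
tool_rot: [0.001, -0.0, 1.0, -0.001]
force: [-0.5, 0.8, -3.4]
finger_gap: 60.7
grasp_force: 49.6
```

>>> {"name": "move_arm", "arguments": {
  "moves": [
    [0.02,0.3,0,0],
    [0.04,0.9,0,0],
    [0.08,1.7,0,0],
    [0.12,2.5,0,0],
    [0.16,3.3,0,0],
    [0.2,4.1,0,0],
    [0.24,4.9,0,0],
    [0.28,5.7,0,0],
    [0.32,6.5,0,0],
    [0.36,7.3,0,0],
    [0.4,8.1,0,0],
    [0.44,8.9,0,0],
    [0.48,9.7,0,0],
    [0.5,10.5,0,0],
    [0.52,11.3,0,0],
    [0.53,11.9,0,0],
    [0.54,12.3,0,0],
    [0.54,12.56,0,0],
    [0.54,12.56,0,0],
    [0.54,12.56,0,0]
  ]
}}

```text
clock: 8.58
position: [432.0, 248.6, 292.3]
tool_rot: [-0.002, -0.001, 1.0, -0.001]
force: [1.1, -1.3, -2.7]
finger_gap: 60.8
grasp_force: 49.8
```

Run:
```python
from h import *
import pickle
s=state();print(s["position"],s["force"],s["finger_gap"],s["grasp_force"])
im=get_image("wrist");c=im["color"].copy()
def ring(x,y,z,r,col):
    cv2.polylines(c,[np.array([proj(im,[x+r*np.cos(a),y+r*np.sin(a),z]) for a in np.linspace(0,6.28,50)]).astype(int)],1,col,1)
ring(432.6,248.6,100,60,(0,255,0));ring(432.6,248.6,100,41,(0,255,0));ring(432.6,248.6,200,31,(0,0,255));ring(432.6,248.6,338,31,(0,0,255))
im2=get_image("side");pickle.dump((im,im2),open("a.pkl","wb"))
cv2.imwrite("pics/w3.png",np.hstack([c[0:350,120:520],im2["color"][0:350,160:460]]))
```

```text
[431.98391372 248.62902309 292.29064032] [ 1.0635957  -1.2983142  -2.72956789] 60.75770054319039 49.82920498237945
```

View pics/w3.png

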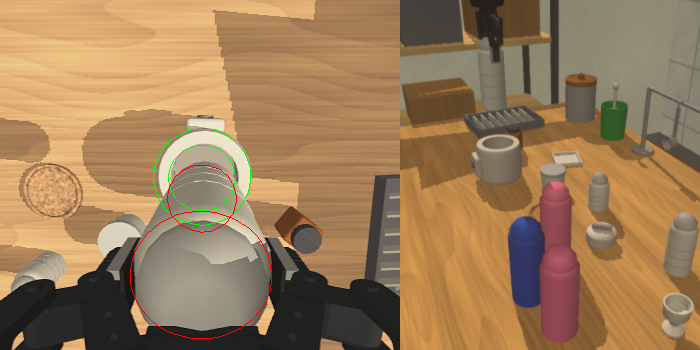

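The bottle hangs over the warmer well with the rings aligned (well at about (203,175), foot ring at (203,197)). Lowering in stages.

>>> {"name": "move_arm", "arguments": {
  "moves": [
    [0,0,0.3,0],
    [0,0,0.8,0],
    [0,0,1.4,0],
    [0,0,2.0,0],
    [0,0,2.4,0],
    [0,0,2.6,0],
    [0,0,2.8,0],
    [0,0,3.0,0],
    [0,0,3.2,0],
    [0,0,3.4,0],
    [0,0,3.6,0],
    [0,0,3.8,0],
    [0,0,3.9,0],
    [0,0,3.98,0],
    [0,0,4.0,0],
    [0,0,4.0,0]
  ]
}}

```text
clock: 10.02
position: [433.1, 249.2, 134.1]
tool_rot: [-0.0, -0.0, 1.0, -0.0]
force: [-0.2, -0.3, -2.6]
finger_gap: 60.7
grasp_force: 49.8
```

>>> {"name": "move_arm", "arguments": {
  "moves": [
    [0,0,0.02,0],
    [0,0,0.04,0],
    [0,0,0.06,0],
    [0,0,0.08,0],
    [0,0,0.1,0],
    [0,0,0.1,0]
  ]
}}

```text
clock: 10.52
position: [433.3, 249.2, 130.4]
tool_rot: [0.0, -0.0, 1.0, 0.0]
force: [0.6, 0.6, -2.9]
finger_gap: 60.4
grasp_force: 49.8
```

>>> {"name": "move_arm", "arguments": {
  "moves": [
    [0,0,0.02,0],
    [0,0,0.03,0],
    [0,0,0.04,0],
    [0,0,0.04,0],
    [0,0,0.04,0]
  ]
}}

```text
clock: 10.93
position: [434.1, 249.4, 130.3]
tool_rot: [0.001, -0.001, 1.0, 0.0]
force: [-1.7, -1.8, 6.5]
finger_gap: 60.5
grasp_force: 50.6
```

Contact with the floor. Releasing and rising.

>>> {"name": "move_arm", "arguments": {
  "moves": [
    [0,0,0,0],
    [0,0,0,0],
    [0,0,0,0],
    [0,0,0,0],
    [0,0,0,0],
    [0,0,0,0],
    [0,0,-0.3,0],
    [0,0,-0.8,0],
    [0,0,-1.6,0],
    [0,0,-2.6,0],
    [0,0,-3.6,0],
    [0,0,-4.6,0],
    [0,0,-5.0,0],
    [0,0,-5.0,0]
  ],
  "jaw": 85
}}

```text
clock: 12.1
position: [435.8, 250.5, 336.4]
tool_rot: [0.005, -0.0, 1.0, 0.003]
force: [-1.0, -0.6, 0.2]
finger_gap: 85.3
grasp_force: 0.0
```

Run:
```python
from h import *
import pickle
s=state();print(s["position"],s["force"],s["finger_gap"])
im=get_image("top");pickle.dump(im,open("top1.pkl","wb"))
c=cv2.resize(im["color"][110:280,130:500],None,fx=2.1,fy=2.1,interpolation=2)
d=cv2.resize(get_image("wrist")["color"][100:400,120:520],None,fx=.55,fy=.55)
c2=np.zeros((d.shape[0],c.shape[1],3),np.uint8);c2[:,:d.shape[1]]=d
e=get_image("side")["color"][100:265,160:460];c2[:,300:600]=e
cv2.imwrite("pics/t1.png",np.vstack([c,c2]))
```

```text
[435.76220116 250.51233372 336.39573117] [-0.96486816 -0.59148252  0.17419335] 85.3125395246065
```

View pics/t1.png

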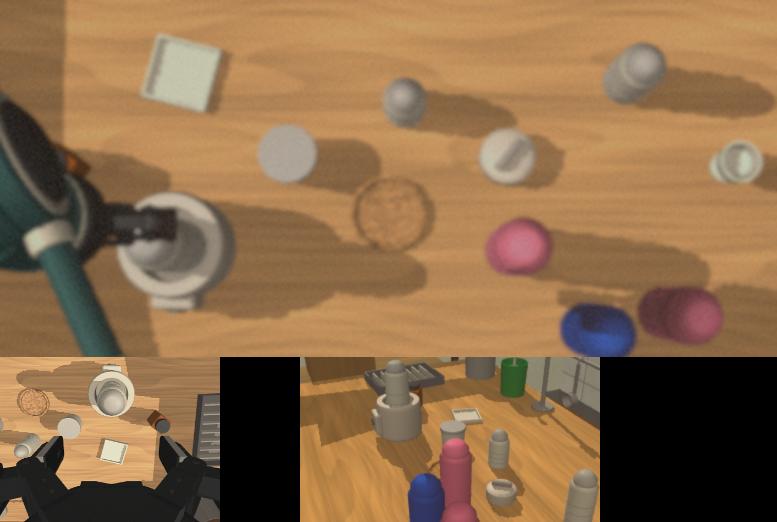

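The large bottle stands upright in the warmer (about (155,240) in the top crop) and nothing else has moved. Medium bottle next.

>>> {"name": "move_arm", "arguments": {
  "moves": [
    [-4.97,-13.13,0,0],
    [-4.97,-13.13,0,0],
    [-4.97,-13.13,0,0],
    [-4.97,-13.13,0,0],
    [-4.97,-13.13,0,0],
    [-4.97,-13.13,0,0],
    [-4.97,-13.13,0,0],
    [-4.97,-13.13,0,0],
    [-4.97,-13.13,0,0],
    [-4.97,-13.13,0,0],
    [-4.97,-13.13,0,0],
    [-4.97,-13.13,0,0],
    [-4.97,-13.13,0,0],
    [-4.97,-13.13,0,0],
    [-4.97,-13.13,0,0],
    [-4.97,-13.13,0,0],
    [-4.97,-13.13,0,0],
    [-4.97,-13.13,0,0]
  ]
}}

```text
clock: 13.75
position: [631.8, -274.3, 327.8]
tool_rot: [-0.001, -0.001, 1.0, 0.001]
force: [0.4, 0.1, 1.0]
finger_gap: 85.0
grasp_force: 0.0
```

>>> {"name": "move_arm", "arguments": {
  "moves": [
    [0,0,0.8,0],
    [0,0,1.6,0],
    [0,0,2.4,0],
    [0,0,3.2,0],
    [0,0,4.0,0],
    [0,0,4.7,0],
    [0,0,5.3,0],
    [0,0,5.7,0],
    [0,0,5.9,0],
    [0,0,6.0,0],
    [0,0,6.0,0],
    [0,0,6.0,0]
  ]
}}

```text
clock: 14.75
position: [633.4, -275.7, 90.3]
tool_rot: [0.001, -0.001, 1.0, -0.0]
force: [1.1, -0.4, 0.2]
finger_gap: 85.4
grasp_force: 0.0
```

Run:
```python
from h import *
s=state();print(s["position"],s["force"],s["finger_gap"],s["joint_positions"])
im=get_image("wrist");c=im["color"].copy()
for z,r in((0,27),(100,27)):
    cv2.polylines(c,[np.array([proj(im,[631.1+r*np.cos(a),-276.2+r*np.sin(a),z]) for a in np.linspace(0,6.28,50)]).astype(int)],1,(0,0,255),1)
cv2.imwrite("pics/w4.png",np.hstack([c[50:350,120:520],get_image("side")["color"][50:350,300:600]]))
```

```text
[ 633.39929332 -275.72433954   90.31971522] [ 1.11850647 -0.41609489  0.23954313] 85.43891901739956 [-4.46633381e-01  3.85483238e-01  1.68235243e+00  2.38705672e-05
  1.07149714e+00 -2.01905916e+00]
```

View pics/w4.png

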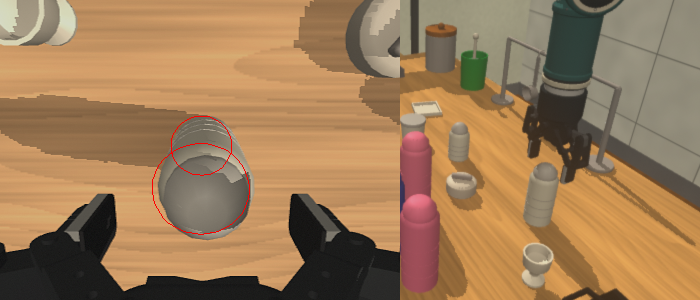

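The bottle at (202,190) matches the outline and is centred between the fingers. Lowering and closing.

>>> {"name": "move_arm", "arguments": {
  "moves": [
    [0,0,0.3,0],
    [0,0,0.6,0],
    [0,0,0.85,0],
    [0,0,0.95,0],
    [0,0,0.95,0]
  ]
}}

```text
clock: 15.27
position: [630.5, -275.0, 47.7]
tool_rot: [-0.002, -0.0, 1.0, 0.001]
force: [-0.8, -0.3, 0.8]
finger_gap: 85.2
grasp_force: 0.0
```

>>> {"name": "move_arm", "arguments": {
  "moves": [
    [0,0,0,0],
    [0,0,0,0],
    [0,0,0,0],
    [0,0,0,0],
    [0,0,0,0],
    [0,0,0,0],
    [0,0,0,0],
    [0,0,0,0]
  ],
  "jaw": 42,
  "grip_force": 40
}}

```text
clock: 15.93
position: [633.1, -276.0, 51.5]
tool_rot: [0.001, -0.0, 1.0, -0.0]
force: [-0.7, 1.2, 4.2]
finger_gap: 52.9
grasp_force: 42.5
```

>>> {"name": "move_arm", "arguments": {
  "moves": [
    [0,0,-0.2,0],
    [0,0,-0.6,0],
    [0,0,-1.2,0],
    [0,0,-2.0,0],
    [0,0,-2.8,0],
    [0,0,-3.6,0],
    [0,0,-4.4,0],
    [0,0,-5.0,0],
    [0,0,-5.0,0],
    [0,0,-5.0,0]
  ]
}}

```text
clock: 16.77
position: [633.1, -276.4, 252.6]
tool_rot: [0.001, -0.0, 1.0, -0.001]
force: [0.2, 1.1, -3.0]
finger_gap: 52.9
grasp_force: 42.4
```

>>> {"name": "move_arm", "arguments": {
  "moves": [
    [0.2,0.35,0,0],
    [0.5,0.88,0,0],
    [0.9,1.58,0,0],
    [1.3,2.3,0,0],
    [1.7,3.0,0,0],
    [2.1,3.7,0,0],
    [2.5,4.4,0,0],
    [2.9,5.1,0,0],
    [3.3,5.8,0,0],
    [3.6,6.33,0,0],
    [3.85,6.77,0,0],
    [4.0,7.03,0,0],
    [4.0,7.03,0,0],
    [4.0,7.03,0,0]
  ]
}}

```text
clock: 17.93
position: [471.3, 5.2, 249.1]
tool_rot: [-0.001, -0.001, 1.0, -0.0]
force: [0.8, 0.2, -1.7]
finger_gap: 53.2
grasp_force: 42.5
```

Run:
```python
from h import *
s=state();print(s["position"],s["force"],s["finger_gap"])
im=get_image("wrist");c=im["color"].copy()
for z,r,k in((10,45,(0,255,0)),(10,40,(0,255,0)),(200,27,(0,0,255)),(300,27,(0,0,255))):
    cv2.polylines(c,[np.array([proj(im,[471+r*np.cos(a),5.2+r*np.sin(a),z]) for a in np.linspace(0,6.28,50)]).astype(int)],1,k,1)
cv2.imwrite("pics/w5.png",np.hstack([c[50:350,120:520],get_image("side")["color"][50:350,200:500]]))
```

```text
[471.34124918   5.20307946 249.12311588] [ 0.84590224  0.15811304 -1.70551604] 53.20552997118945
```

View pics/w5.png

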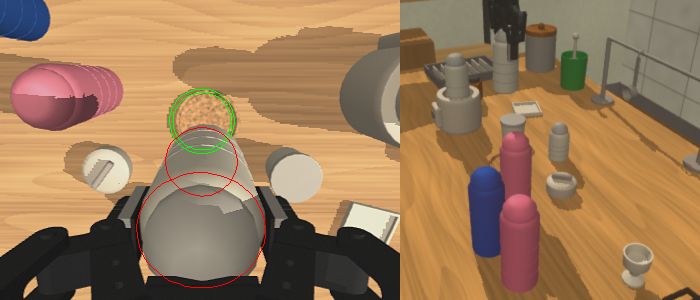

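The coaster ring lies exactly under the foot ring ((203,120) and (203,160), upright view). Lowering.

>>> {"name": "move_arm", "arguments": {
  "moves": [
    [0,0,0.3,0],
    [0,0,0.8,0],
    [0,0,1.4,0],
    [0,0,2.0,0],
    [0,0,2.6,0],
    [0,0,3.2,0],
    [0,0,3.7,0],
    [0,0,4.1,0],
    [0,0,4.4,0],
    [0,0,4.6,0],
    [0,0,4.7,0],
    [0,0,4.75,0],
    [0,0,4.79,0],
    [0,0,4.82,0],
    [0,0,4.84,0],
    [0,0,4.84,0]
  ]
}}

```text
clock: 19.37
position: [472.7, 5.2, 57.6]
tool_rot: [0.001, -0.0, 1.0, -0.0]
force: [-0.4, 0.5, -1.7]
finger_gap: 52.9
grasp_force: 42.5
```

>>> {"name": "move_arm", "arguments": {
  "moves": [
    [0,0,0.01,0],
    [0,0,0.02,0],
    [0,0,0.03,0],
    [0,0,0.04,0],
    [0,0,0.04,0],
    [0,0,0.04,0]
  ]
}}

```text
clock: 19.87
position: [473.0, 5.3, 56.5]
tool_rot: [0.001, -0.0, 1.0, 0.0]
force: [-1.6, -0.6, 5.7]
finger_gap: 53.0
grasp_force: 43.0
```

>>> {"name": "move_arm", "arguments": {
  "moves": [
    [0,0,0,0],
    [0,0,0,0],
    [0,0,0,0],
    [0,0,0,0],
    [0,0,0,0],
    [0,0,0,0],
    [0,0,-0.3,0],
    [0,0,-0.8,0],
    [0,0,-1.6,0],
    [0,0,-2.6,0],
    [0,0,-3.6,0],
    [0,0,-4.0,0],
    [0,0,-4.0,0]
  ],
  "jaw": 85
}}

```text
clock: 20.95
position: [476.0, 5.0, 221.6]
tool_rot: [0.005, -0.0, 1.0, -0.0]
force: [0.1, -0.4, 0.1]
finger_gap: 85.3
grasp_force: 0.0
```

>>> {"name": "move_arm", "arguments": {
  "moves": [
    [-3.23,-0.37,0,0],
    [-3.23,-0.37,0,0],
    [-3.23,-0.37,0,0],
    [-3.23,-0.37,0,0],
    [-3.23,-0.37,0,0],
    [-3.23,-0.37,0.6,0],
    [-3.23,-0.37,1.2,0],
    [-3.23,-0.37,1.8,0],
    [-3.23,-0.37,2.4,0],
    [-3.23,-0.37,2.8,0],
    [-3.23,-0.37,3.0,0],
    [-3.23,-0.37,3.0,0],
    [-3.23,-0.37,3.0,0]
  ]
}}

```text
clock: 22.03
position: [600.5, -9.4, 95.5]
tool_rot: [-0.0, -0.0, 1.0, 0.0]
force: [-0.3, -0.3, 0.5]
finger_gap: 85.3
grasp_force: 0.0
```

Run:
```python
from h import *
s=state();print(s["position"],s["force"],s["finger_gap"])
im=get_image("wrist");c=im["color"].copy()
for x,y,z,r in((600.3,-9.8,0,25),(600.3,-9.8,66,25),(471,5.2,5,27),(471,5.2,105,27)):
    cv2.polylines(c,[np.array([proj(im,[x+r*np.cos(a),y+r*np.sin(a),z]) for a in np.linspace(0,6.28,50)]).astype(int)],1,(0,0,255),1)
cv2.imwrite("pics/w6.png",np.hstack([c[0:350,120:520],get_image("side")["color"][50:400,200:500]]))
```

```text
[600.45839527  -9.3746257   95.49200423] [-0.26442777 -0.28420775  0.45908686] 85.29371316186999
```

View pics/w6.png

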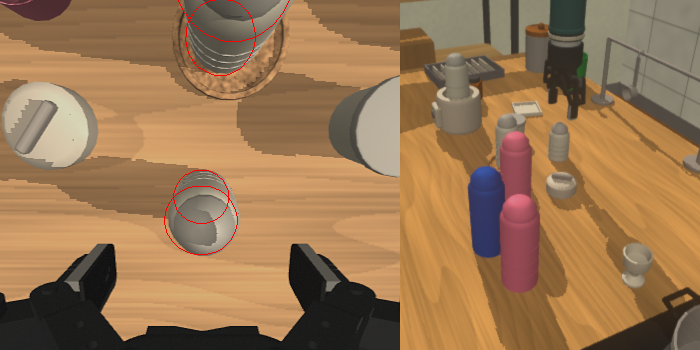

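The medium bottle stands inside the coaster rim (about (225,50)). The small bottle at (202,210) is centred between the fingers. Lowering and gripping.

>>> {"name": "move_arm", "arguments": {
  "moves": [
    [0,0,0.5,0],
    [0,0,1.0,0],
    [0,0,1.4,0],
    [0,0,1.7,0],
    [0,0,1.85,0],
    [0,0,1.93,0],
    [0,0,1.93,0],
    [0,0,1.93,0]
  ]
}}

```text
clock: 22.8
position: [602.3, -9.5, 19.2]
tool_rot: [0.001, -0.0, 1.0, -0.0]
force: [-0.2, -0.4, -0.2]
finger_gap: 85.0
grasp_force: 0.0
```

>>> {"name": "move_arm", "arguments": {
  "moves": [
    [0,0,0,0],
    [0,0,0,0],
    [0,0,0,0],
    [0,0,0,0],
    [0,0,0,0],
    [0,0,0,0],
    [0,0,0,0],
    [0,0,0,0]
  ],
  "jaw": 38,
  "grip_force": 35
}}

```text
clock: 23.47
position: [602.2, -9.4, 19.2]
tool_rot: [0.001, -0.0, 1.0, -0.0]
force: [0.5, -0.2, 6.2]
finger_gap: 48.7
grasp_force: 37.0
```

>>> {"name": "move_arm", "arguments": {
  "moves": [
    [0,0,-0.2,0],
    [0,0,-0.6,0],
    [0,0,-1.2,0],
    [0,0,-2.0,0],
    [0,0,-2.8,0],
    [0,0,-3.5,0],
    [0,0,-4.0,0],
    [0,0,-4.0,0]
  ]
}}

```text
clock: 24.13
position: [604.6, -9.8, 184.2]
tool_rot: [0.005, -0.0, 1.0, -0.0]
force: [1.6, -0.1, -0.6]
finger_gap: 48.6
grasp_force: 36.6
```

>>> {"name": "move_arm", "arguments": {
  "moves": [
    [-0.05,0.3,0,0],
    [-0.13,0.85,0,0],
    [-0.25,1.6,0,0],
    [-0.37,2.4,0,0],
    [-0.49,3.2,0,0],
    [-0.62,4.0,0,0],
    [-0.74,4.8,0,0],
    [-0.86,5.5,0,0],
    [-0.95,6.1,0,0],
    [-1.0,6.5,0,0],
    [-1.03,6.65,0,0],
    [-1.03,6.65,0,0],
    [-1.03,6.65,0,0]
  ]
}}

```text
clock: 25.22
position: [641.6, 255.8, 177.0]
tool_rot: [-0.001, -0.001, 1.0, -0.001]
force: [-0.0, -0.4, -0.5]
finger_gap: 48.8
grasp_force: 36.6
```

Run:
```python
from h import *
s=state();print(s["position"],s["force"],s["finger_gap"])
im=get_image("wrist");c=im["color"].copy()
for z,r,k in((5,25,(0,255,0)),(160,25,(0,0,255)),(226,25,(0,0,255))):
    cv2.polylines(c,[np.array([proj(im,[641.4+r*np.cos(a),256.3+r*np.sin(a),z]) for a in np.linspace(0,6.28,50)]).astype(int)],1,k,1)
C=[[687.8,285.1],[670.7,208.8],[593.8,227.3],[613.4,303.9]]
cv2.polylines(c,[np.array([proj(im,p+[10]) for p in C]).astype(int)],1,(0,255,0),1)
cv2.imwrite("pics/w7.png",c[50:350,120:520])
```

```text
[641.60795939 255.82368438 176.97041642] [-0.04030114 -0.35624253 -0.46244089] 48.76203795025857
```

View pics/w7.png

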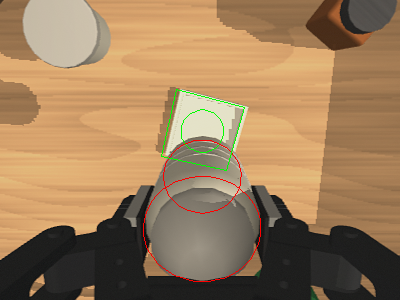

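The dish outline matches (centre about (203,130)) and the bottle is above its middle. Lowering.

>>> {"name": "move_arm", "arguments": {
  "moves": [
    [0,0,0.3,0],
    [0,0,0.8,0],
    [0,0,1.4,0],
    [0,0,2.0,0],
    [0,0,2.6,0],
    [0,0,3.1,0],
    [0,0,3.4,0],
    [0,0,3.6,0],
    [0,0,3.7,0],
    [0,0,3.76,0],
    [0,0,3.8,0],
    [0,0,3.83,0],
    [0,0,3.83,0],
    [0,0,3.83,0]
  ]
}}

```text
clock: 26.43
position: [643.0, 256.8, 26.1]
tool_rot: [0.001, -0.0, 1.0, 0.0]
force: [-0.7, -0.2, -1.7]
finger_gap: 48.4
grasp_force: 36.6
```

>>> {"name": "move_arm", "arguments": {
  "moves": [
    [0,0,0.01,0],
    [0,0,0.02,0],
    [0,0,0.03,0],
    [0,0,0.04,0],
    [0,0,0.05,0],
    [0,0,0.05,0]
  ]
}}

```text
clock: 26.93
position: [642.4, 256.6, 23.3]
tool_rot: [-0.0, -0.0, 1.0, 0.0]
force: [0.7, -1.1, 0.9]
finger_gap: 48.7
grasp_force: 36.7
```

>>> {"name": "move_arm", "arguments": {
  "moves": [
    [0,0,0.01,0],
    [0,0,0.02,0],
    [0,0,0.02,0],
    [0,0,0.02,0]
  ]
}}

```text
clock: 27.27
position: [642.4, 256.6, 23.2]
tool_rot: [0.0, -0.0, 1.0, 0.0]
force: [-2.4, -2.7, 4.9]
finger_gap: 48.6
grasp_force: 37.3
```

>>> {"name": "move_arm", "arguments": {
  "moves": [
    [0,0,0,0],
    [0,0,0,0],
    [0,0,0,0],
    [0,0,0,0],
    [0,0,0,0],
    [0,0,0,0],
    [0,0,-0.3,0],
    [0,0,-0.8,0],
    [0,0,-1.6,0],
    [0,0,-2.6,0],
    [0,0,-3.6,0],
    [0,0,-4.6,0],
    [0,0,-5.0,0],
    [0,0,-5.0,0],
    [0,0,-5.0,0],
    [0,0,-5.0,0]
  ],
  "jaw": 85
}}

```text
clock: 28.6
position: [641.6, 256.3, 221.5]
tool_rot: [-0.001, -0.0, 1.0, -0.0]
force: [0.1, -0.2, -0.0]
finger_gap: 85.0
grasp_force: 0.0
```

Run:
```python
from h import *
s=state();print(s["position"],s["force"],s["qvel"])
c=cv2.resize(get_image("top")["color"][110:280,130:500],None,fx=2,fy=2,interpolation=2)
w=get_image("wrist")["color"][50:300,120:520];d=get_image("side")["color"][50:300,180:520]
cv2.imwrite("pics/f.png",np.vstack([c,np.hstack([w,d])]))
```

```text
[641.6194237  256.28588674 221.49521186] [ 0.07391018 -0.19575452 -0.04501993] [ 0.00098834  0.02417088  0.02793331 -0.00037858 -0.0011425   0.00011914]
```

View pics/f.png

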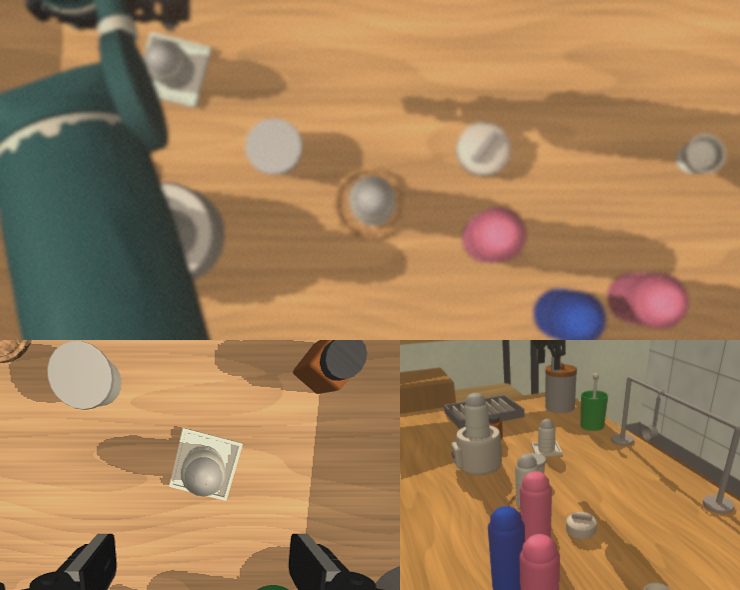

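All three stand upright in place: dish at (175,65), coaster at (372,200), warmer at (475,440) in the side view. The bystanders have not moved.

```bash
python3 -c "
from workcell import env
print(env.sign_off())"
```

```text
the job is handed in; nothing more can be done
None
```

The job is handed in at about 29 s: large bottle in the warmer, then medium in the coaster, then small in the dish, all upright in the last pictures; my first close on the large bottle caught its cap, so I regripped on the wall before lifting.

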